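# Release the quarter-turn screws and hold the enclosure cover open

### The arm

A 6-joint arm with a two-finger parallel gripper is mounted at the origin on a cart in front of the work surface, level with it; the furniture and walls round the work are solid. World frame = base frame: x ahead of the robot, y to its left, z up, the work surface at z = 0. Lengths are in m, angles in rad, forces in N, time in s.
With the tool pointing down it reaches from about 0.325 to 0.85 m from the base axis. Payload 4.4 kg.
Tool frame: the origin (TCP) lies midway between the tips of the shut fingers; the grasp point (between the pads) lies 19 mm behind it; z points along the fingers, y is the line along which they close (so a half turn about z gives the same grasp; the last joint's range is limited). The gripper opens to 94 mm and grips with 3 to 60 N. Pads are 16 mm wide; open, the fingers measure 119 mm over their backs; the gripper's body (75 mm by 177 mm) begins 78 mm behind the grasp point.
Start: joints at [-1.444, 0.207, 1.542, -0, 1.393, -0.15], TCP at [0.158, -0.553, 0.205] pointing down, gripper open.
Joint ranges: [-2.73, 2.73], [-0.86, 2.22], [0.23, 2.46], [-1.11, 4.25], [0.08, 2.63], [-2.82, 2.82]. Speed limits (rad/s): [2.79, 2.79, 3.14, 3.14, 3.14, 3.14].

### API

Orientations are given as a 3x3 rotation matrix whose columns are the frame's x, y, z axes.
In Python, from workcell import ctrl gives the robot as it stands. The module is installed in compiled form; this text tells all that it offers. Calls block until the motion is done:
- ctrl.move_ptp(position, orientation): joint-space move of the TCP to a pose.
- ctrl.movel(position, frame=None, v=0.15, guard=None): straight line of the TCP; frame=None keeps the orientation; v is the mean speed in m/s. With guard (N) it stops when the force on the tool has changed by that much, and returns True; else False.
- ctrl.goto_joints(angles): joint-space move.
- ctrl.set_gripper(opening): opening from 0.0 (shut) to 1.0 (fully open); the grip force is fixed at half the most; returns when the fingers have stopped.
- ctrl.sleep(seconds).
- ctrl.ik(position, orientation): joint angles nearest the present ones, or None.
- ctrl.observe(): the state.
- ctrl.read_camera(name): name is "scene" or "top" or "wrist"; returns a dict with "pixels" (480x640x3 uint8, red, green, blue), "fovy" (degrees; the focal length in pixels is half the picture's height over the tangent of half this angle, whatever the lens; pixels are square), "cx", "cy" (the principal point, pixels), "T" (4x4, takes a point from camera to world coordinates). Camera axes: x right, y down, z forward; pixel columns grow to the right and rows downward; lengths in m; the calibration is good to about 2 mm. A picture is of the moment at which its call begins. There is no depth.
A pose or a line that the arm cannot do raises ctrl.PlanningError and nothing moves.
- ctrl.finish_job(): hands the job in; it is judged then, once.
The state is a dict: "t": time; "joint_positions": joint angles; "dq": joint speeds; "effort": joint torques, N m; "tool_pos": TCP position; "ee_rot": TCP orientation; "ft_force": force on the tool from outside, world axes, zero at the start; "moment": the same for the moment, N m; "grip_width": opening from 0.0 (shut) to 1.0 (fully open); "finger_force": force on a finger pad.
Only numpy, scipy, OpenCV 4.12 (cv2) and the standard library are available. Lean on these libraries where they do the work, as an engineer would, in place of code of your own. Each camera call takes 0.05 s, during which the arm holds its last target. There are 200 camera calls.

### The job

Take the flat-blade driver out of the wooden tool block and with it turn both slotted screws on the enclosure's cover a quarter turn counter-clockwise as far as they go, then stand the driver back in its hole in the block. Then lift the cover by its handle and hold it open at 60 degrees from closed, so that the boards inside can be inspected: the cover has no stay and falls shut, so finish while still gripping the handle. Do not touch the screws with the fingers, do not force the cover while a screw is locked, and leave the other things on the bench where they lie.

Things in the scene. Friction and masses are not known exactly. Their poses are not given: they have to be found in the camera images.
- enclosure: grey plastic instrument enclosure fixed on the bench, 180 mm deep (x) x 250 wide (y) x 80 high with the cover shut (cover 8 thick on a 72 high box). Origin: centre of its underside; x points from the front (handle, screws, robot side) to the back (hinge). Feet stick out 18 mm on both sides, cable glands 22 mm on its left (+y) wall.
- cover (a joint): angle of the windowed cover, rad: 0 shut, grows as the front edge rises (60 degrees = 1.047), up to 1.9. Cover 0.45 kg; it falls shut when let go. While a screw is locked its cam under the cover hooks the front rim and the cover cannot be raised.
- cover_hinge (a point): point on the hinge axis, at the top of the enclosure's back wall, mid-width, 72 mm above the bench; axes are those of the enclosure (the hinge axis is y)
- cover_handle (a point): middle of the round black handle bar (10 mm diameter, 90 mm straight, along the cover's y) in the plane of the cover, 45 mm ahead of its front edge, 76 above the bench when shut, 225 from the hinge axis. Grip from above, fingers closing across the bar, opened at most 50 mm (else the rear finger hits the cover); the bar may turn between the fingers as it rises. Axes turn with the cover.
- screw_left (a joint): turn of the left (+y) captive screw, rad: about 0 (0 to 0.2) locked, slot from front to back; grows counter-clockwise seen from above, stop at 1.571 (slot along the front edge), free from about 1.2. Friction torque about 0.05 N m; it stays where it is left.
- screw_right (a joint): the same for the right (-y) screw
- screw_left_slot (a point): centre of the slot's floor in the left screw head. Head: steel, 23 mm diameter, 28 mm in from the cover's front edge, 90 mm left of its middle; slot 5 mm wide (9 mm at its bevelled mouth), 6 mm deep, right across the head; floor at 81.5 mm above the bench, head top at 87.5. Its x runs along the slot, z up.
- screw_right_slot (a point): the same for the right screw, 90 mm right of the middle
- driver: black stubby flat-blade driver, 127 mm long, 0.12 kg, blade down in the block. Origin: centre of the blade's tip; z up to the handle; x across the blade. Blade 16 wide (x) x 3.2 thick (1.8 at the tip); shank 10 diameter; guard disc 36 diameter, 57 to 62 above the tip; square handle 28 x 28, sides along x and y, 62 to 124 above the tip: grip two facing sides about 92 above the tip.
- tool_block_hole (a point): centre of the mouth of the hole in the fixed beech tool block (70 x 130 x 62 mm high, hole 25 diameter and 60 deep), on its top face 62 mm above the bench. When the driver stands in it, its guard rests on the block's top and its tip is 57 mm below this point. Axes are those of the block (y along its long side).
- relay: white relay module standing upright, 62 x 36 x 86 mm high; leave alone
- pliers: blue-handled pliers lying flat, 181 mm long (its y), 14 high; leave alone
- multimeter: multimeter lying flat, 145 x 75 x 44 mm; leave alone
Not all that is in view belongs to the job. Several things have the shape of the driver; the one meant has the colours described above.

How it is judged:
On the way, in this order (a step that is already met when the one before it is completed fails the run):
1. the driver is lifted clear of the tool block (z of driver in the frame of tool_block_hole above 0.005 m), for 0.1 s.
2. both screws are turned counter-clockwise to their stops, the driver still in the gripper (value of joint each of screw_left, screw_right above 1.35 rad and contact force between the fingers and driver above 1 N), for 0.1 s.
3. the driver stands in its hole again, let go, the cover still shut (horizontal distance between driver and tool_block_hole below 0.012 m and z of driver in the frame of tool_block_hole below -0.05 m and angle between driver's own z axis and vertical below 0.12 rad and contact force between the fingers and driver below 0.1 N and value of joint cover below 0.05 rad), for 0.1 s.
At the end, for the whole second after the job is handed in: The cover is held still at 60 degrees (within 6) by the fingers gripping its handle bar (over 4 N, not merely resting on them), both screws are turned to their stops (beyond 77 degrees), and the driver stands upright in its hole, its guard down on the block (within 7 mm) (value of joint cover between 0.942 and 1.152 rad and velocity of joint cover between -0.1 and 0.1 rad/s and contact force between the fingers and cover above 4 N and contact force between driver and cover below 0.1 N and distance between the grasp point and cover_handle below 0.05 m and value of joint each of screw_left, screw_right above 1.35 rad and horizontal distance between driver and tool_block_hole below 0.012 m and z of driver in the frame of tool_block_hole below -0.05 m and angle between driver's own z axis and vertical below 0.12 rad); the arm keeps its last pose, push and grip.
It fails at once if a screw is touched with the fingers (contact force between the fingers and screw_left above 1 N or contact force between the fingers and screw_right above 1 N).
It fails at once if the cover is forced up while a screw is locked (value of joint cover above 0.12 rad and value of joint any of screw_left, screw_right below 1 rad).
It fails at once if a bystander is moved more than 2 cm (distance of any of relay, pliers, multimeter from where it was at the start of the episode above 0.02 m).
It also fails if it takes over 72 s, if anything falls off the work surface, if the arm or the gripper's body presses on something with over 40 N, if the wrist force passes 120 N, or if a joint passes its speed limit or range.

## Working session

There is one attempt and no reset: what is moved stays moved. The work goes in short steps, each a Python script; the robot and the scene stay as the last script left them, time stands still between calls to the robot, and variables do not carry over. Pictures are saved under pics/ and viewed, at most 10 in all, crops included, and the job is handed in when it is done.

```bash
mkdir -p pics
cat > h.py <<'E'
import numpy as np, cv2
from workcell import ctrl
def cam(n,save=None):
    c=ctrl.read_camera(n); c['f']=240/np.tan(np.radians(c['fovy'])/2)
    if save: cv2.imwrite('pics/'+save,c['pixels'][:,:,::-1])
    return c
def ray(c,u,v):
    d=c['T'][:3,:3]@np.array([(u-c['cx'])/c['f'],(v-c['cy'])/c['f'],1]); return c['T'][:3,3],d/np.linalg.norm(d)
def onz(c,u,v,z):
    o,d=ray(c,u,v); return o+d*(z-o[2])/d[2]
def tri(*obs):
    A=np.zeros((3,3));b=np.zeros(3);R=[]
    for c,u,v in obs:
        o,d=ray(c,u,v);P=np.eye(3)-np.outer(d,d);A+=P;b+=P@o;R.append((o,P))
    x=np.linalg.solve(A,b); return x,[np.linalg.norm(P@(x-o)) for o,P in R]
def proj(c,p):
    q=np.linalg.inv(c['T'])@np.append(p,1); return c['f']*q[0]/q[2]+c['cx'],c['f']*q[1]/q[2]+c['cy']
def down(a): # tool z down, tool y axis (closing) at angle a from world x
    y=np.array([np.cos(a),np.sin(a),0]);z=np.array([0,0,-1.]);return np.column_stack([np.cross(y,z),y,z])
E
python3 - <<'E'
from h import *
for n in('scene','top','wrist'):
    c=cam(n,n+'0.png'); print(n,c['fovy'],c['cx'],c['cy'],c['T'].round(3).tolist())
s=ctrl.observe();print(s['t'],s['ee_rot'].round(3) if hasattr(s['ee_rot'],'round') else s['ee_rot'])
E
```

```text
scene 45.20095147471401 321.84986368382334 247.66345934152278 [[-0.832, -0.204, 0.516, -0.157], [-0.555, 0.337, -0.76, 1.043], [-0.019, -0.919, -0.394, 0.632], [0.0, 0.0, 0.0, 1.0]]
top 43.533642412516244 321.0231481094688 255.83192318212596 [[0.008, -0.98, 0.198, 0.196], [-1.0, -0.006, 0.009, 0.001], [-0.008, -0.198, -0.98, 1.753], [0.0, 0.0, 0.0, 1.0]]
wrist 69.30919996623254 319.9243381598491 235.39371082573547 [[0.275, -0.931, -0.24, 0.226], [-0.962, -0.266, -0.067, -0.532], [-0.001, 0.249, -0.968, 0.384], [0.0, 0.0, 0.0, 1.0]]
0.15 [[ 0.962  0.274 -0.   ]
 [ 0.274 -0.962  0.002]
 [ 0.    -0.002 -1.   ]]
```

View pics/scene0.png

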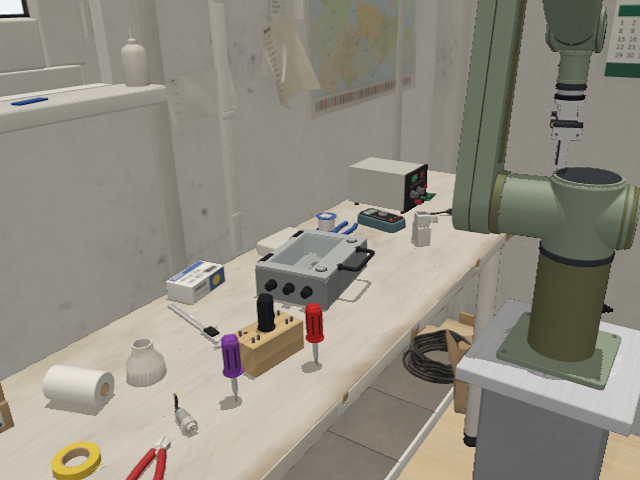

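View pics/top0.png

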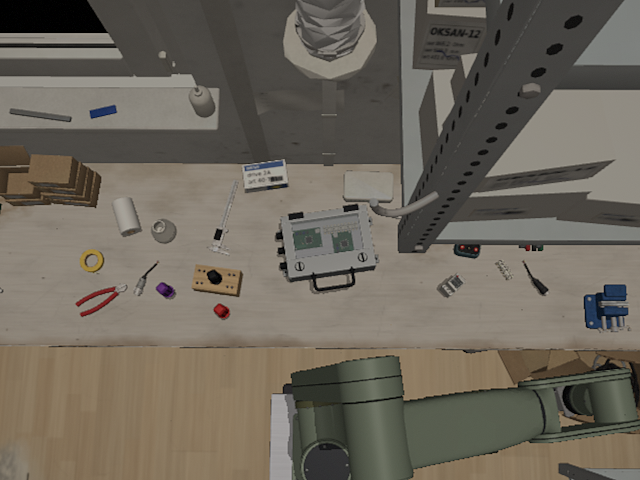

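Candidates for the driver, as scene px / top px:
- Black, standing in the block: (265,310) / (215,277).
- Red, standing: (314,320) / (221,311).
- Purple, standing: (232,355) / (165,290).
- Slim black driver lying on the right: top (538,278).

I choose the black one in the block. The enclosure is at top (327,242) with screws near (299,266) and (362,257). The relay is at (450,285). Next I check with one crop and take rough positions.

Run:
```python
from h import *
s=cam('scene');t=cam('top')
a=cv2.resize(s['pixels'][250:390,190:340],None,fx=2.65,fy=4.28/1.614,interpolation=cv2.INTER_CUBIC)[:,:,::-1]
b=cv2.resize(t['pixels'][195:300,265:385],None,fx=3.3,fy=3.3,interpolation=cv2.INTER_CUBIC)[:,:,::-1]
H=max(a.shape[0],b.shape[0]);I=np.zeros((H,a.shape[1]+b.shape[1],3),np.uint8);I[:a.shape[0],:a.shape[1]]=a;I[:b.shape[0],a.shape[1]:]=b
I=I[:,:800];cv2.imwrite('pics/crop1.png',I)
for n,u,v,z in(('block',217,279,.062),('driver top',214,276,.129),('screwL',299,266,.0875),('screwR',362,257,.0875),('handle',333,287,.076),('relay',450,285,.086),('red',221,311,.12),('purple',165,290,.12)): print(n,onz(t,u,v,z).round(3))
print('tri driver top', tri((t,214,273),(s,265,296)))
```

```text
block [0.469 0.313 0.062]
driver top [0.466 0.309 0.129]
screwL [0.503 0.078 0.087]
screwR [ 0.53  -0.1    0.087]
handle [ 0.446 -0.018  0.076]
relay [ 0.452 -0.345  0.086]
red [0.371 0.287 0.12 ]
purple [0.428 0.444 0.12 ]
tri driver top (array([0.47423416, 0.30942232, 0.12390751]), [np.float64(0.0011358921913412583), np.float64(0.0011358921913412943)])
```

View pics/crop1.png

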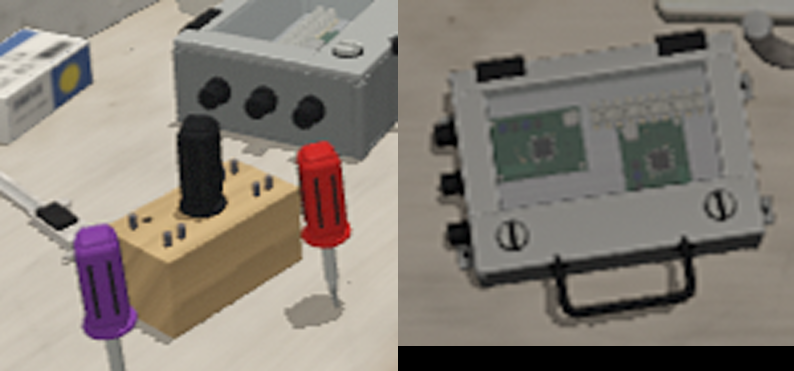

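The crop confirms it: a black driver stands in the beech block, with the red and purple ones beside it outside the block. The cover has two slotted screws and the black handle at the front. Now I take wrist views of the enclosure and the block, two places each.

Run:
```python
from h import *
import pickle
r=np.array([np.cos(-1.444),np.sin(-1.444)])
ctrl.movel([*(0.40*r),0.30],v=.25)
q=np.array(ctrl.observe()['joint_positions']); 
a=-1.42
P=[(0.43,-0.09,.28),(0.46,0.07,.28),(0.46,0.27,.30),(0.46,0.36,.30)]
p0=P[0];phi=np.arctan2(p0[1],p0[0]);q[0]=phi;q[5]=phi-a;ctrl.goto_joints(q)
D=[]
for i,p in enumerate(P):
    ctrl.move_ptp(list(p),down(a)); c=cam('wrist',f'w{i}.png'); D.append(c)
pickle.dump(D,open('w.pkl','wb'))
print(ctrl.observe()['t'],ctrl.observe()['joint_positions'])
cv2.imwrite('pics/w01.png',np.vstack([cv2.resize(np.hstack([cv2.imread(f'pics/w{i}.png') for i in k]),(800,300)) for k in((0,1),(2,3))]))
```

```text
5.8167 [ 5.13850040e-01  1.70288065e-01  1.39141493e+00 -8.73942197e-04
  1.58075167e+00  1.93553775e+00]
```

View pics/w01.png

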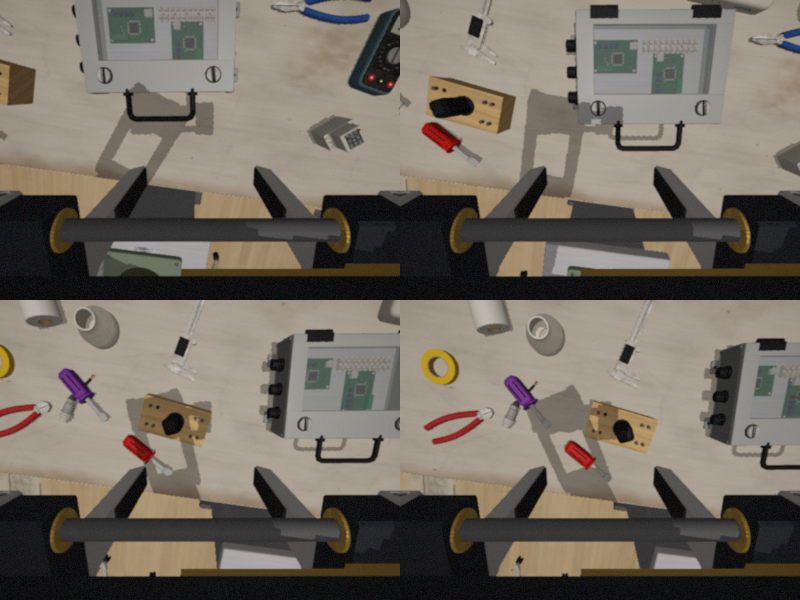

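w0 shows the cover with the left screw at full-picture px (166,120), the right screw at (341,118), and the handle at (258,190). w1 shows the screws at (315,173) and (482,173). w2 shows the black driver in the block at (275,195), and w3 at (358,210). Next I measure slots, bar and driver by masks.

```bash
cat > m.py <<'E'
from h import *
import pickle
D=pickle.load(open('w.pkl','rb'))
def blob(c,u,v,r,thr,mode='near'):
    g=cv2.cvtColor(c['pixels'],cv2.COLOR_RGB2GRAY).astype(int);u0,v0=int(u-r),int(v-r)
    m=(g[v0:v0+2*r+1,u0:u0+2*r+1]<thr).astype(np.uint8)
    n,l,s,ce=cv2.connectedComponentsWithStats(m)
    k=1+np.argmax([s[i,4] if mode=='big' else -np.hypot(*(ce[i]-r))+0.05*s[i,4] for i in range(1,n)])
    y,x=np.nonzero(l==k);return np.column_stack([x+u0,y+v0]).astype(float)
def axis(P):
    m=P.mean(0);w,V=np.linalg.eigh(np.cov((P-m).T));return m,V[:,1]*np.sign(-V[1,1]),2*np.sqrt(3*w)
def slot(i,u,v):
    m,d,w=axis(blob(D[i],u,v,11,95)); return m,d,w
res={}
for n,o in (('L',[(0,166,120),(1,315,173)]),('R',[(0,341,118),(1,482,173)])):
    S=[slot(*k) for k in o]
    p,e=tri(*[(D[k[0]],*s[0]) for k,s in zip(o,S)])
    print(n,p.round(4),np.round(e,4))
    for k,s in zip(o,S):
        c=D[k[0]];d=onz(c,*(s[0]+6*s[1]),.085)-onz(c,*(s[0]-6*s[1]),.085)
        print('  ',s[0].round(1),s[2].round(1),onz(c,*s[0],.0875).round(4),'slot ang',np.degrees(np.arctan2(d[1],d[0])).round(1))
E
python3 m.py
python3 - <<'E'
import sys;sys.path.insert(0,'.')
from h import *
import os;os.chdir('.')
I=[cv2.imread(f'pics/w{i}.png') for i in range(4)]
k=lambda i,u,v,w,h:cv2.resize(I[i][v-h:v+h,u-w:u+w],(400,300),interpolation=cv2.INTER_CUBIC)
cv2.imwrite('pics/crop2.png',np.vstack([np.hstack([k(1,400,190,120,90),k(0,258,150,120,90)]),np.hstack([k(2,275,190,80,60),k(3,355,200,80,60)])]))
E
```

```text
L [0.5009 0.0811 0.0747] [0.0015 0.0015]
   [169.1 120.4] [17.2 25.6] [0.5024 0.0754 0.0875] slot ang 10.3
   [315.5 174.7] [20.  24.6] [0.5005 0.0814 0.0875] slot ang 16.4
R [ 0.5302 -0.0974  0.0759] [0.0013 0.0013]
   [340.9 117.8] [11.3 26. ] [ 0.5305 -0.0971  0.0875] slot ang 31.7
   [481.1 173. ] [18.8 23.5] [ 0.5289 -0.0917  0.0875] slot ang 17.2
```

View pics/crop2.png

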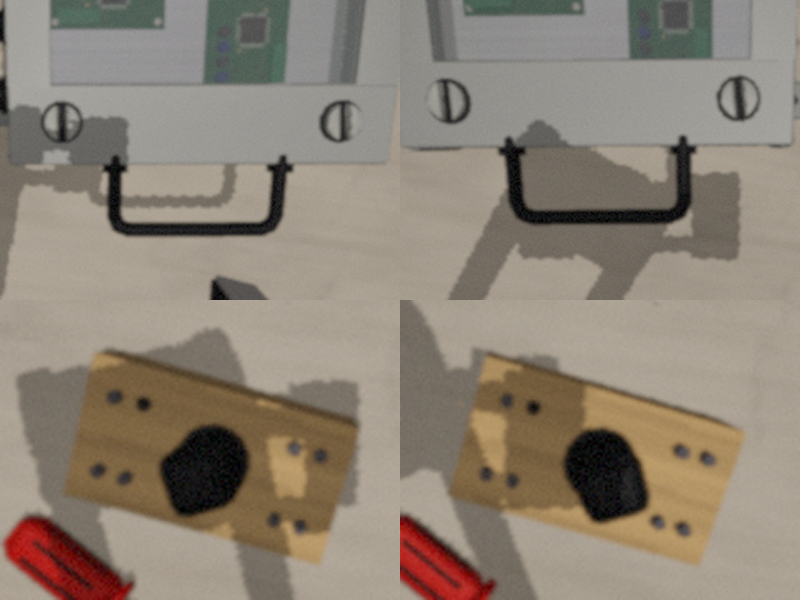

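The crops show the heads as dark rings with a front-to-back slot. The driver's square black handle stands over its guard, with the block yawed about 15°. The first triangulation put the screws about 10 mm too low, so I take centred views with opposed tool yaws, which cancels the mounting error.

```bash
cat > v.py <<'E'
from h import *
import pickle
D={}
T={'drv':(.470,.309,.26,.071),'L':(.501,.080,.22,0),'R':(.530,-.095,.22,0)}
for n,(x,y,z,k) in T.items():
    for s,a in (('a',-1.42),('b',1.72)):
        R=down(a);p=np.array([x,y,z])-k*R[:,0]
        ctrl.move_ptp(list(p),R);ctrl.sleep(.15);D[n+s]=cam('wrist',f'v_{n}{s}.png')
pickle.dump(D,open('v.pkl','wb'));print(ctrl.observe()['t'],np.round(ctrl.observe()['joint_positions'],2))
rows=[]
for n in T: rows.append(np.hstack([cv2.resize(cv2.imread(f'pics/v_{n}{s}.png')[80:330,120:520],(400,250)) for s in 'ab']))
I=np.vstack(rows);cv2.imwrite('pics/v.png',cv2.resize(I,(640,600)))
E
python3 v.py
```

```text
20.2083 [-0.34  0.12  1.61  0.    1.41 -2.06]
```

View pics/v.png

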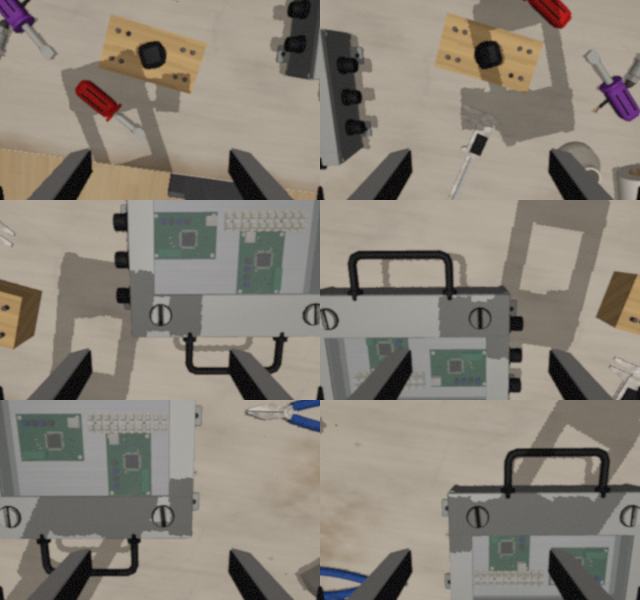

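The views at full-picture px: the driver's square top is at (310,149) and (330,149). Screw L is at (320,224) and (320,227), and screw R is at (324,225) and (316,226). The slots run front to back. Now I compute their positions.

```bash
cat > m2.py <<'E'
from h import *
import pickle
D=pickle.load(open('v.pkl','rb'))
def comp(c,u,v,r,thr):
    g=cv2.cvtColor(c['pixels'],cv2.COLOR_RGB2GRAY)
    g=cv2.resize(g[v-r:v+r+1,u-r:u+r+1],None,fx=4,fy=4,interpolation=cv2.INTER_CUBIC)
    m=(g<thr).astype(np.uint8)
    cs,_=cv2.findContours(m,cv2.RETR_EXTERNAL,cv2.CHAIN_APPROX_NONE)
    k=max(cs,key=lambda q:cv2.contourArea(cv2.convexHull(q)))
    return k,m,lambda p:(np.array(p)+.5)/4-.5+[u-r,v-r]
for n in 'LR':
    O=[]
    for s,(u,v) in zip('ab',{'L':[(320,224),(320,227)],'R':[(324,225),(316,226)]}[n]):
        c=D[n+s];
        k,m,f=comp(c,u,v,18,75)
        h=cv2.convexHull(k);e=cv2.fitEllipse(h);ctr=f(e[0])
        # slot inside 0.6 radius
        yy,xx=np.nonzero(m);P=np.column_stack([xx,yy]);P=P[np.hypot(*(P-e[0]).T)<.6*min(e[1])/2].astype(float)
        w,V=np.linalg.eigh(np.cov((P-P.mean(0)).T));d=V[:,1]
        q=onz(c,*(ctr+3*d),.0875)-onz(c,*(ctr-3*d),.0875);sc=f(P.mean(0))
        print(n+s,'head px',ctr.round(1),'axes/4',np.round(e[1],0)/4,'exp',23e-3*c['f']/.31,'at z',onz(c,*ctr,.0875).round(4),'slotpx',sc.round(1),onz(c,*sc,.0835).round(4),'ang',np.degrees(np.arctan2(q[1],q[0])).round(1)%180)
        O.append((c,*ctr))
    print(n,'tri',tri(*O)[0].round(4),np.round(tri(*O)[1],4))
O=[]
for s,(u,v) in zip('ab',[(310,149),(330,149)]):
    c=D['drv'+s];k,m,f=comp(c,u,v,35,60);rc=cv2.minAreaRect(cv2.convexHull(k));B=f(cv2.boxPoints(rc))
    W=np.array([onz(c,*b,.127) for b in B]);O.append((c,*B.mean(0)))
    e1=W[1]-W[0];e2=W[2]-W[1]
    print('drv',s,B.mean(0).round(1),'ctr',W.mean(0).round(4),'sides',np.linalg.norm(e1).round(4),np.linalg.norm(e2).round(4),'ang',np.degrees(np.arctan2(e1[1],e1[0])).round(1)%90)
    hsv=cv2.cvtColor(c['pixels'],cv2.COLOR_RGB2HSV);g=cv2.inRange(hsv,(10,75,40),(28,255,255))
    n_,l,st,ce=cv2.connectedComponentsWithStats(g);
    near=np.zeros_like(g);near[v-60:v+60,u-90:u+90]=1
    cs,_=cv2.findContours(cv2.morphologyEx(g*near,cv2.MORPH_CLOSE,np.ones((5,5))),cv2.RETR_EXTERNAL,cv2.CHAIN_APPROX_NONE)
    rc=cv2.minAreaRect(max(cs,key=cv2.contourArea));Wb=np.array([onz(c,*b,.062) for b in cv2.boxPoints(rc)])
    e1=Wb[1]-Wb[0];e2=Wb[2]-Wb[1];print('  block ctr',Wb.mean(0).round(4),np.linalg.norm(e1).round(3),np.linalg.norm(e2).round(3),np.degrees(np.arctan2(e1[1],e1[0])).round(1)%90)
print('drv tri',tri(*O))
a,b=[cv2.resize(D['drv'+s]['pixels'][149-35:149+35,u-45:u+45],(400,311),interpolation=cv2.INTER_CUBIC) for s,u in (('a',310),('b',330))]
I=np.hstack([a,b]).astype(float);I=np.clip(255*(I/255)**.4,0,255)
cv2.imwrite('pics/drv.png',I[:,:,::-1].astype(np.uint8))
E
python3 m2.py
```

```text
La head px [320.3 223.7] axes/4 [18.5  27.75] exp 25.759368938342234 at z [0.5031 0.0806 0.0875] slotpx [320.5 223.8] [0.5023 0.0803 0.0835] ang 11.699999999999989
Lb head px [319.6 227.3] axes/4 [27.5 28.5] exp 25.759368938342234 at z [0.5005 0.0802 0.0875] slotpx [319.7 227.2] [0.5013 0.0804 0.0835] ang 10.5
L tri [0.5019 0.0804 0.0817] [0. 0.]
Ra head px [322.8 225.1] axes/4 [26.75 28.25] exp 25.759368938342234 at z [ 0.5312 -0.0969  0.0875] slotpx [323.3 225.2] [ 0.5302 -0.0975  0.0835] ang 14.599999999999994
Rb head px [316.7 225.6] axes/4 [28.   28.75] exp 25.759368938342234 at z [ 0.5284 -0.0977  0.0875] slotpx [316.7 225.6] [ 0.5293 -0.0976  0.0835] ang 14.8
R tri [ 0.5298 -0.0973  0.0811] [0.0002 0.0002]
drv a [310.5 148.3] ctr [0.4689 0.3177 0.127 ] sides 0.0285 0.0277 ang 24.599999999999994
  block ctr [0.4681 0.3203 0.062 ] 0.07 0.129 79.4
drv b [329.3 147.9] ctr [0.4684 0.3176 0.127 ] sides 0.0283 0.029 ang 22.900000000000006
  block ctr [0.4677 0.3194 0.062 ] 0.07 0.129 79.4
drv tri (array([0.46830151, 0.32023009, 0.02595681]), [np.float64(7.387283093251203e-05), np.float64(7.387283093249105e-05)])
```

View pics/drv.png

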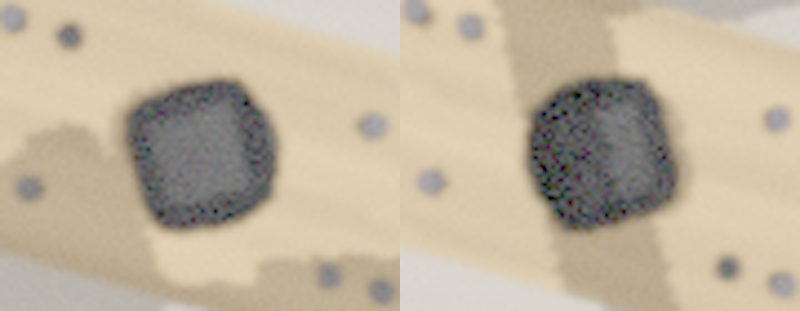

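The measurements agree with the text:
- **Screws:** L (0.5018, 0.0804) and R (0.5298, -0.0973), 180 mm apart. That gives an enclosure yaw of 9°, with the slots at 11° and 15°.
- **Driver:** axis (0.469, 0.3185), with handle sides at 23.7° mod 90 and measuring 28 mm.

Next I grasp and lift the driver, then look at the blade.

Run:
```python
from h import *
R=down(.414)
ctrl.set_gripper(.62)
ctrl.move_ptp([.469,.3185,.18],R)
print(ctrl.movel([.469,.3185,.078],v=.12,guard=15))
ctrl.set_gripper(0); s=ctrl.observe();print(s['t'],np.round(s['tool_pos'],4),s['grip_width']*94,s['finger_force'],np.round(s['ft_force'],1))
ctrl.movel([.469,.3185,.205],v=.12);ctrl.sleep(.1)
s=ctrl.observe();print(s['t'],np.round(s['tool_pos'],4),s['grip_width']*94,s['finger_force'],np.round(s['ft_force'],1))
c=cam('scene','sc1.png');t=cam('top','tp1.png');w=cam('wrist','wr1.png')
u,v=map(int,proj(c,[.469,.3185,.15]));u2,v2=map(int,proj(t,[.469,.3185,.15]))
k=lambda I,u,v,w,h:cv2.resize(I[v-h:v+h,max(u-w,0):max(u-w,0)+2*w],(400,400),interpolation=cv2.INTER_CUBIC)
I=np.hstack([k(c['pixels'],u,v,40,40),cv2.resize(w['pixels'][140:400,190:450],(400,400))])[:,:,::-1];cv2.imwrite('pics/held.png',I);print(u,v)
```

```text
False
24.3167 [0.4692 0.3186 0.0783] 28.085788870541165 29.952478408813477 [-0.7  0.6  0.7]
25.625 [0.4683 0.3181 0.2037] 28.0173821463104 29.95223969221115 [-0.1 -0.5 -0.3]
262 286
```

View pics/held.png

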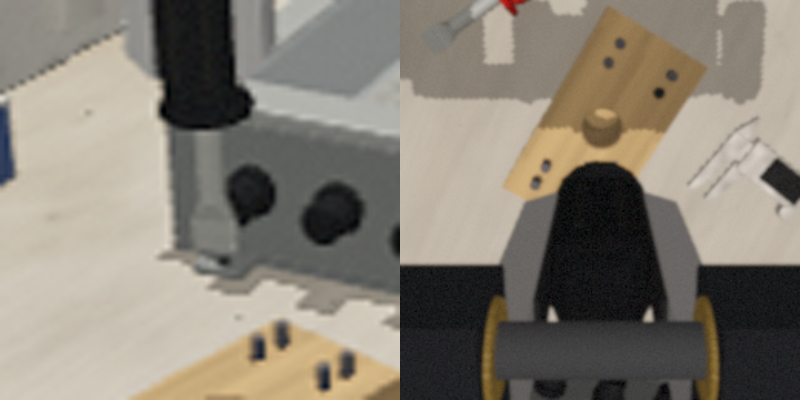

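The scene crop shows the blade's broad side, about 9 px wide against 6 px for the shank. So blade x lies along the closing axis at 23.7°. I check the driver's offset along tool x from the guard rim in the wrist view, then insert into the left screw.

```bash
cat > ins.py <<'E'
from h import *
def st(m=''):
    s=ctrl.observe();print(m,'t',round(s['t'],2),'p',np.round(s['tool_pos'],4),'F',np.round(s['ft_force'],1),'M',np.round(s['moment'],2),'fing',round(float(s['finger_force']),1));return s
def insert(xy,ang,off):
    R=down(np.radians(ang));p=np.array([*xy,0])-off*R[:,0]
    ctrl.move_ptp([p[0],p[1],.192],R)
    g=ctrl.movel([p[0],p[1],.1555],v=.05,guard=8)
    s=st(f'ins {g}');print('tip z',s['tool_pos'][2]-.0733);return p
E
python3 - <<'E'
from ins import *
c=cam('wrist');s=ctrl.observe();g=cv2.cvtColor(c['pixels'],cv2.COLOR_RGB2GRAY)
TR=np.array(s['ee_rot']);tp=np.array(s['tool_pos'])
X=[]
for u in range(314,327,2):
    col=cv2.GaussianBlur(g,(3,3),0)[200:280,u].astype(int);r=200+np.argmax(col<50)
    p=TR.T@(onz(c,u,r,tp[2]-.016)-tp);X.append(p[0])
print('row',r,'front rim tool x mm',np.round(np.array(X)*1e3,1),'y',p[1]*1e3)
E
```

```text
row 246 front rim tool x mm [15.7 16.3 16.3 16.3 16.3 16.3 16.3] y 2.8263271631390787
```

Run:
```python
from ins import *
p=insert((.5018,.0804),11.1,-.0008)
c=cam('scene','sc2.png');u,v=map(int,proj(c,[.5018,.0804,.0875]))
cv2.imwrite('pics/ins1.png',cv2.resize(c['pixels'][v-45:v+30,u-50:u+50],(800,600),interpolation=cv2.INTER_CUBIC)[:,:,::-1])
```

```text
ins False t 27.66 p [0.5018 0.0811 0.1555] F [-0.2 -0.4 -0.2] M [-0.08 -0.14  0.02] fing 30.0
tip z 0.08221748759521141
```

View pics/ins1.png

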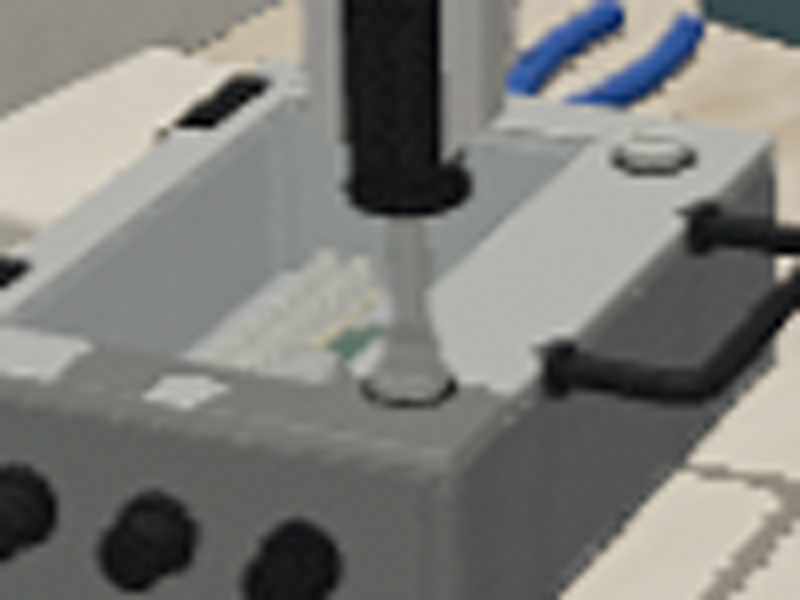

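The blade sits in the left screw's slot: it is on the head at (410,385), and the tip is at 82 mm with no force. Now I turn it.

```bash
cat >> ins.py <<'E'
def turn(p,angs):
    for a in angs:
        ctrl.move_ptp([p[0],p[1],.1555],down(np.radians(a)));st(f'turn {a}')
E
python3 - <<'E'
from ins import *
R=down(np.radians(11.1));p=np.array([.5018,.0804,0])+.0008*R[:,0]
turn(p,[60,98,106])
E
```

```text
turn 60 t 28.53 p [0.5021 0.0803 0.1557] F [ 0.5 -3.  -2.3] M [-1.   -0.36  0.02] fing 30.0
turn 98 t 29.21 p [0.5024 0.0809 0.156 ] F [ 1.5 -3.1 -0.8] M [-0.94 -0.62 -0.02] fing 30.0
turn 106 t 29.47 p [0.5023 0.0813 0.156 ] F [ 1.8 -2.8  1. ] M [-0.74 -0.63 -0.03] fing 30.0
```

Run:
```python
from ins import *
R=down(np.radians(11.1));p=np.array([.5018,.0804,0])+.0008*R[:,0]
turn(p,[110,114])
c=cam('scene','sc3.png')
s=ctrl.observe();print(ctrl.movel([s['tool_pos'][0],s['tool_pos'][1],.195],v=.1))
c=cam('scene','sc4.png');st()
c=cam('wrist','wr4.png')
```

```text
turn 110 t 29.72 p [0.5022 0.0813 0.1559] F [ 1.2 -3.6  0.6] M [-0.77 -0.7  -0.06] fing 30.0
turn 114 t 29.97 p [0.5022 0.0812 0.1559] F [ 3.  -3.6  1.3] M [-0.76 -0.81 -0.07] fing 30.0
False
 t 30.61 p [0.501  0.0817 0.1939] F [ 0.6  0.7 -1. ] M [ 0.1  -0.09  0.03] fing 30.0
```

Run:
```python
from ins import *
p=insert((.5298,-.0973),14.7,-.0008)
c=cam('top','tp5.png');w=cam('wrist','wr5.png');s=cam('scene','sc5.png')
u,v=map(int,proj(c,[.5018,.0804,.0875]));us,vs=map(int,proj(s,[.5018,.0804,.0875]))
k=lambda I,u,v,w:cv2.resize(I[v-w:v+w,u-w:u+w],(400,400),interpolation=cv2.INTER_CUBIC)
cv2.imwrite('pics/chk.png',np.hstack([k(c['pixels'],u,v,20),k(s['pixels'],us,vs,20)])[:,:,::-1])
```

```text
ins False t 32.81 p [ 0.5296 -0.0966  0.1555] F [ 0.  -0.1 -1.3] M [-0.17 -0.04 -0.01] fing 30.0
tip z 0.08220429073268778
```

View pics/chk.png

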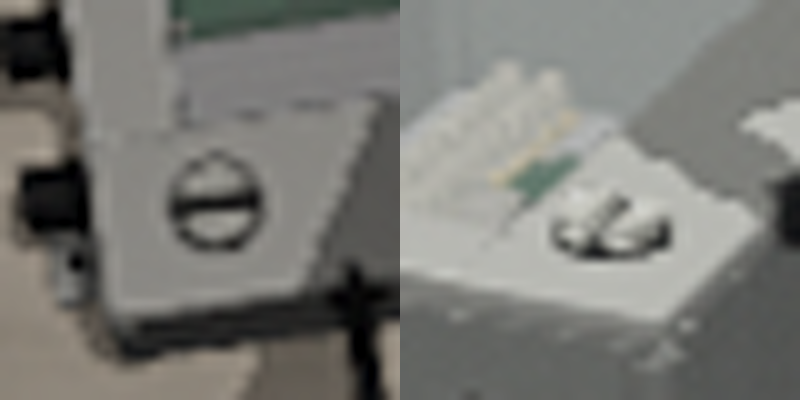

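Top crop: the left slot at (215,205) is now parallel to the cover's front edge, so the left screw is at its stop. Ten pictures have been viewed, so from here I check by numbers. Next I turn the right screw, lift, go above the block and verify both slots.

```bash
cat > slot.py <<'E'
from h import *
def slotang(c,xy):
    u,v=proj(c,[*xy,.0875]);g=cv2.cvtColor(c['pixels'],cv2.COLOR_RGB2GRAY).astype(np.float32)
    yy,xx=np.mgrid[-3:3.01:.5,-3:3.01:.5];ok=np.hypot(xx,yy)<3.0
    best=None
    for du in np.arange(-1.5,1.6,.5):
      for dv in np.arange(-1.5,1.6,.5):
        k=cv2.remap(g,(u+du+xx).astype(np.float32),(v+dv+yy).astype(np.float32),cv2.INTER_CUBIC)
        wt=np.clip(np.median(k[ok])-k,0,None)*ok;P=np.array([xx[ok],yy[ok]]);W=wt[ok]
        m=(P*W).sum(1)/W.sum()
        if best is None or np.hypot(*m)<best[0]:
            e,V=np.linalg.eigh(np.cov(P,aweights=W));best=(np.hypot(*m),V[:,1],e,du,dv)
    d=best[1];q=onz(c,u+2*d[0],v+2*d[1],.0875)-onz(c,u-2*d[0],v-2*d[1],.0875)
    return np.degrees(np.arctan2(q[1],q[0]))%180,best[2].round(2)
E
python3 - <<'E'
from ins import *
from slot import *
R=down(np.radians(14.7));p=np.array([.5298,-.0973,0])+.0008*R[:,0]
turn(p,[60,98,106,114])
s=ctrl.observe();print(ctrl.movel([s['tool_pos'][0],s['tool_pos'][1],.20],v=.1));st()
ctrl.move_ptp([.469,.3185,.205],down(.414));st('above block')
c=cam('top','tp6.png')
for n,xy in(('L',(.5018,.0804)),('R',(.5298,-.0973))):print(n,slotang(c,xy))
E
```

```text
turn 60 t 33.73 p [ 0.53   -0.0974  0.1558] F [ 1.4 -3.8 -2.5] M [-0.97 -0.33 -0.03] fing 30.0
turn 98 t 34.41 p [ 0.5302 -0.0969  0.156 ] F [ 1.5 -3.3 -2.4] M [-0.91 -0.51 -0.04] fing 30.0
turn 106 t 34.67 p [ 0.5301 -0.0966  0.156 ] F [ 1.  -2.8  0.2] M [-0.77 -0.54 -0.07] fing 30.0
turn 114 t 34.92 p [ 0.5301 -0.0967  0.156 ] F [ 1.8 -3.6  0.7] M [-0.82 -0.57 -0.01] fing 30.0
False
 t 35.52 p [ 0.5294 -0.096   0.1994] F [-0.5 -0.2 -1.7] M [ 0.09 -0.11 -0.02] fing 30.0
above block t 37.54 p [0.4691 0.318  0.2047] F [-0.6  0.1 -0.9] M [-0.02 -0.08 -0.  ] fing 30.0
L (np.float64(97.4818202811253), array([0.27, 2.85]))
R (np.float64(101.98271474957872), array([0.65, 2.26]))
```

Both slots read about 99° (97.5° and 102°), so both are at their stops. Now I stand the driver back in its hole.

Run:
```python
from ins import *
g=ctrl.movel([.469,.3185,.0785],v=.09,guard=10);s=st(f'down {g}')
if s['tool_pos'][2]<.083:
    ctrl.set_gripper(.62);ctrl.sleep(.2);st('open')
    ctrl.movel([.469,.3185,.2],v=.2);st('up')
    t=cam('top','tp7.png');s=cam('scene','sc7.png')
    a,b=cv2.imread('pics/sc7.png'),cv2.imread('pics/scene0.png')
    for n,i in(('now',a),('start',b)):
        m=(cv2.cvtColor(i,cv2.COLOR_BGR2GRAY)[288:332,250:282]<55);y,x=np.nonzero(m);print(n,m.sum(),x.mean()+250,y.min()+288,y.max()+288)
```

```text
down False t 39.15 p [0.4696 0.3188 0.0792] F [ 0.   0.6 -2.3] M [-0.06 -0.15  0.02] fing 30.0
open t 40.01 p [0.469  0.3185 0.0785] F [-0.1  0.9 -0.4] M [-0.   -0.12 -0.06] fing 0.0
up t 40.77 p [0.4682 0.3181 0.1988] F [-0.2  0.1 -0.2] M [-0.07 -0.06 -0.01] fing 0.0
now 608 265.38651315789474 288 331
start 607 265.5683690280066 288 331
```

The driver is back exactly as at the start: the mask centroid is 265.4 px now against 265.6 px then, and the finger force is zero. Now I measure the handle bar from the saved views and hold it against the geometry from the screws.

Run:
```python
from h import *
import pickle
D=pickle.load(open('v.pkl','rb'))
L,R=np.array([.5018,.0804]),np.array([.5298,-.0973]);d=(L-R)/np.linalg.norm(L-R);ex=np.array([d[1],-d[0]])
H=(L+R)/2-.073*ex;print('pred',H,'yaw',np.degrees(np.arctan2(ex[1],ex[0])))
O=[]
for n in ('Lb','Rb'):
    c=D[n];g=cv2.cvtColor(c['pixels'],cv2.COLOR_RGB2GRAY)
    ends=[]
    # dark centre across the bar, sampled along predicted bar
    rows=[]
    for s in np.linspace(-.03,.03,13):
        best=[]
        for k in np.linspace(-.016,.016,65):
            p=H+s*d+k*ex;u,v=proj(c,[*p,.076]);best.append(cv2.getRectSubPix(g,(1,1),(float(u),float(v)))[0,0])
        b=np.array(best)<70;rows.append(np.linspace(-16,16,65)[b].mean() if b.any() else np.nan)
    # legs: outer extent along bar
    prof=[cv2.getRectSubPix(g,(1,1),tuple(map(float,proj(c,[*(H+s*d+.015*ex),.076]))))[0,0] for s in np.linspace(-.07,.07,141)]
    print(n,'offset along ex mm',np.round(rows,1),'legs at mm',[i-70 for i,x in enumerate(prof) if x<70])
    leg=np.array([i-70 for i,x in enumerate(prof) if x<70]);
    for sg in(-1,1):
        k=leg[leg*sg>20].mean()/1e3;O.append((c,sg,proj(c,[*(H+k*d+.015*ex),.076])))
for sg in(-1,1): print('leg tri',tri(*[(c,*q) for c,s,q in O if s==sg]))
```

```text
pred [ 0.44368969 -0.01981235] yaw 8.954412773512306
Lb offset along ex mm [0.2 0.2 0.5 0.8 0.8 0.5 0.5 0.5 0.5 0.5 0.5 0.5 0.8] legs at mm [-59, -58, -57, -56, -55, -54, -53, -52, 51, 52, 53, 54, 55, 56, 57, 58]
Rb offset along ex mm [0.2 0.2 0.5 0.5 0.2 0.2 0.5 0.5 0.5 0.5 0.5 0.8 0.2] legs at mm [-59, -58, -57, -56, -55, -54, -53, -52, -51, 51, 52, 53, 54, 55, 56, 57, 58, 59, 60]
leg tri (array([ 0.46703946, -0.07190125,  0.07690923]), [np.float64(1.976655436760079e-06), np.float64(1.976655436826122e-06)])
leg tri (array([0.44990878, 0.03654673, 0.07781314]), [np.float64(3.9417346516387665e-06), np.float64(3.941734651716331e-06)])
```

The bar is measured within 1 mm of the prediction, at a height of 77 mm. Now I grip it and start lifting a little, watching the forces.

```bash
cat > lift.py <<'E'
from ins import *
ex=np.array([np.cos(.1563),np.sin(.1563)]);Hd=np.array([.4437,-.0198]);Hg=Hd+.225*ex
R=down(.1563)
def tcp(th):
    h=.225*np.cos(th)-.004*np.sin(th);z=.072+.225*np.sin(th)+.004*np.cos(th)
    return [*(Hg-h*ex),z-.019]
def ang():
    p=np.array(ctrl.observe()['tool_pos']);h=(Hg-p[:2])@ex;z=p[2]+.019-.072
    return np.degrees(np.arctan2(z,h)-np.arctan2(.004,.225))
E
python3 - <<'E'
from lift import *
p=tcp(0);ctrl.set_gripper(.42)
ctrl.move_ptp([p[0],p[1],.15],R)
print(ctrl.movel(p,v=.12,guard=10));st('at bar')
ctrl.set_gripper(0);s=st('grip');print('width mm',s['grip_width']*94)
for d in(4,10): ctrl.movel(tcp(np.radians(d)),v=.05);st(d);print(ang())
E
```

```text
False
at bar t 43.6 p [ 0.4445 -0.0198  0.0576] F [ 0.8 -0.1 -0.6] M [-0.07 -0.08 -0.03] fing 0.0
grip t 44.19 p [ 0.4448 -0.0198  0.0574] F [ 3.2  1.7 -1.4] M [ 0.13 -0.72 -0.04] fing 30.0
width mm 8.918903857676126
4 t 44.66 p [ 0.4456 -0.0197  0.0729] F [ 4.9  0.3 -2.9] M [ 0.16 -0.97 -0.02] fing 30.0
4.068078145263911
10 t 45.28 p [ 0.4489 -0.0193  0.0959] F [ 6.6 -0.7 -4.1] M [ 0.03 -1.18  0.03] fing 30.0
10.032857426792084
```

Run:
```python
from lift import *
for d in(18,26,34,42,50,56,60.5):
    ctrl.movel(tcp(np.radians(d)),v=.07);s=ctrl.observe();print(d,round(ang(),1),np.round(s['ft_force'],1),round(float(s['finger_force']),1),round(s['t'],1))
    if np.linalg.norm(s['ft_force'])>30: print('stop');break
ctrl.sleep(.8);st();print(ang(),ctrl.observe()['grip_width']*94)
t=cam('top','tp9.png');s=cam('scene','sc9.png')
u,v=proj(s,[.4437+.1,0,.25]);
for n,i in(('now','sc9'),('start','scene0')):
    m=(cv2.cvtColor(cv2.imread(f'pics/{i}.png'),cv2.COLOR_BGR2GRAY)[288:332,250:282]<55);y,x=np.nonzero(m);print(n,m.sum(),x.mean()+250)
# bar height: dark pixels near projected bar ends at 60.5 deg, both ends off the gripper
d=np.array([-ex[1],ex[0]])
for th in(50,55,60,65):
    p=np.array(tcp(np.radians(th)))+[0,0,.019]
    g=[cv2.getRectSubPix(cv2.cvtColor(s['pixels'],cv2.COLOR_RGB2GRAY),(1,1),tuple(map(float,proj(s,[*(p[:2]+k*d),p[2]]))))[0,0] for k in(.025,.03,.035,.04)]
    print(th,g)
```

```text
18 18.0 [ 7.6 -0.1 -6. ] 30.0 45.9
26 25.9 [ 6.  -0.5 -6.4] 30.0 46.5
34 33.7 [ 5.3 -2.1 -8. ] 30.0 47.1
42 41.8 [ 1.2 -3.9 -3.6] 30.0 47.7
50 49.9 [-2.8 -5.   1.5] 30.0 48.3
56 56.0 [-4.3 -4.7  5. ] 30.0 48.8
60.5 60.6 [-4.1 -3.3  5.8] 30.0 49.2
 t 49.97 p [ 0.5593 -0.0019  0.2523] F [-4.6 -3.5  5.3] M [-0.86  0.86 -0.05] fing 30.0
60.5152476200901 9.072550385348064
now 601 265.39767054908486
start 607 265.5683690280066
50 [np.uint8(129), np.uint8(113), np.uint8(146), np.uint8(146)]
55 [np.uint8(96), np.uint8(56), np.uint8(104), np.uint8(174)]
60 [np.uint8(21), np.uint8(21), np.uint8(22), np.uint8(25)]
65 [np.uint8(147), np.uint8(147), np.uint8(147), np.uint8(145)]
```

The bar appears in the scene image exactly where 60° puts it. The grip is 30 N and the forces are small, so I hand the job in.

```bash
python3 -c "
from workcell import ctrl
print(ctrl.finish_job())"
```

```text
the job is handed in; nothing more can be done
None
```

I handed the job in at about 50 s: both screws are turned to their stops, the driver is back in its hole, and the gripper holds the cover open at about 60°; the verdict wasn't shown.

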